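# Bring a ratchet-propped work board down to its second notch

## Robot

A 6-joint arm with a two-finger parallel gripper is mounted at the origin on a cart in front of the work surface, level with it; the furniture and walls round the work are solid. World frame = base frame: x ahead of the robot, y to its left, z up, the work surface at z = 0. Lengths are in mm, angles in rad, forces in N, time in s.
With the tool pointing down it reaches from about 400 to 925 mm from the base axis. Payload 12.5 kg.
Tool frame: the origin (TCP) lies between the finger pads; the fingertips stand 25 mm ahead of it and the grasp point (between the pads) lies 6 mm ahead of it; z points along the fingers, y is the line along which they close (so a half turn about z gives the same grasp; the last joint's range is limited). The gripper opens to 95 mm and grips with 3 to 60 N. Pads are 20 mm wide; open, the fingers measure 119 mm over their backs; the gripper's body (75 mm by 180 mm) begins 59 mm behind the grasp point.
Start: joints at [-0.106, 0.491, 1.559, -0, 1.092, -0.106], TCP at [625.015, 0.021, 239.661] pointing down, gripper open.
Joint ranges: [-3.1, 3.1], [-0.84, 2.19], [0.05, 2.79], [-1.13, 4.28], [0.06, 2.93], [-2.69, 2.69]. Speed limits (rad/s): [2.22, 2.22, 2.79, 3.14, 3.14, 3.14].

## Interface

Orientations are given as [roll, pitch, yaw] about the fixed x, y, z axes, in that order (R = Rz(yaw) Ry(pitch) Rx(roll)).
In Python, from cell import state, read_camera, job_done, cut_out gives the robot as it stands. The module is installed in compiled form; this text tells all that it offers.
- The arm moves only by the tool jog_arm, never from a script. Its argument "motion" is a list of rows, each a list of 2 entries, a list of its own where there are three numbers: the shift along the tool's x, y, z in mm, then the turn about the tool's z in rad. A call has 1 to 5 rows; each row is the pose to reach, as a shift and turn from the pose commanded when the call began, along the tool's axes at that moment; what a row does not reach only later rows make up. A row lasts 1/10 s, in which the tool goes at most 50 mm and 8.59 degrees, less where a joint would pass 70% of its speed; a pose out of reach is approached as far as the arm can. A call with a gripper value outside its range is refused whole. "grip" is the closure, from 0 (fully open) to 1 (shut), set as the call begins (left out, the last holds). The fingers move at their own pace and stop on an object; the grip force is fixed at half the most. Time passes only in rows, so rows that repeat a pose let the fingers close. It gives the time, the measured TCP pose, the force, the opening and the grip force at its end, in the units of the state.
- state(): the state, without advancing time (a new reading comes with each control period).
- read_camera(name): name is "scene" or "side" or "wrist"; returns a dict with "img" (400x640x3 uint8, blue, green, red), "vertical_fov" (degrees; the focal length in pixels is half the picture's height over the tangent of half this angle, whatever the lens; pixels are square), "cx", "cy" (the principal point, pixels), "k1" (the pictures are not rectified: a ray, as slopes to the right and down, at radius r is drawn at 1 + k1 r^2 times it, then the intrinsics apply), "extrinsics" (4x4, takes a point from camera to world coordinates). Camera axes: x right, y up, looking along -z (the intrinsics and any distortion apply to the point x, -y, -z); pixel columns grow to the right and rows downward; lengths in mm; the calibration is good to about 2 mm. A picture is of the moment at which its call begins. There is no depth.
- job_done(): hands the job in; it is judged then, once.
Trained networks look in a picture, given as the dict that the camera call returned (one of the last four; its "shot" number tells which), for a name from the list of things; names that differ only in an ending like _2 or _b are one class to them, and where a whole thing is asked for, a point or a joint stands for the part that bears it (a point fixed in the world has none). Each returns a list of dicts, best first, with "p" (0 to 1); they miss things now and then, are a little off and sometimes report something else, mostly with a low value. They report only what shows in the picture. A call takes as long as a camera call.
- cut_out(name, picture): "region" (400x640 bool, what is visible of it) and "box" ([left, top, right, bottom] in pixels, round what is visible of it).
The state is a dict: "t": time; "joints": joint angles; "qvel": joint speeds; "tau": joint torques, N m; "eef_pos": TCP position; "tcp_rot": TCP orientation; "ft_force": force on the tool from outside, world axes, zero at the start; "moment": the same for the moment, N m; "opening": opening from 0.0 (shut) to 1.0 (fully open); "grip_force": force on a finger pad.
Only numpy, scipy, OpenCV 4.12 (cv2) and the standard library are available. Lean on these libraries where they do the work, as an engineer would, in place of code of your own. Each camera call takes 0.05 s, during which the arm holds its last target. There are 200 camera calls.

## Task

The tilting work board on the bench is propped one notch too steep: lower it so that it rests in the second notch from the bottom and leave it there. Its ratchet lets it down only after you lift the board by its bar past the top notch until the release throws the pawl, just as the board comes up against its spring buffer; then ease it all the way down onto its rests, which re-arms the pawl, raise it to the second notch and let it down gently onto the pawl. Go by feel: do not force the board against the buffer or down against a pawl that still holds, never let it drop, and leave the things around it undisturbed.

Things in the scene. Friction and masses are not known exactly. Their poses are not given: they have to be found in the camera images.
- stand: Grey steel stand fixed to the bench: base plate 255 x 325 x 10 mm, two upright cheeks that carry the board's hinge, two posts with rubber rests behind. Origin on the bench under the middle of the hinge line; x points from there under the board towards the bar (away from the robot), y along the hinge line, z up. The ratchet is on the outer side of the -y cheek.
- hinge_mid (a point): Middle of the hinge line, 115 mm above the bench. The board (plywood, 250 mm wide along the hinge, 12 mm thick, 0.7 to 1.1 kg) swings about it; the lifting bar moves on an arc of 240 mm radius in the stand's x-z plane. Holding up the board takes 2 to 5 N at the bar.
- board (a joint): Tilt of the board in rad about the hinge line: 0 = flat on its rests, growing as the bar is raised. Four notches, in which it rests at 0.17, 0.31, 0.45 and 0.60 rad; it starts in the third. Going up, the pawl has dropped into a notch once the board is 0.04 rad (10 mm at the bar) above its resting angle; lowered from there it settles in that notch.
- bar_mid (a point): Middle of the round steel lifting bar at the free edge of the board: 12 mm thick, 160 mm clear length along the stand's y, a bracket at each end, 240 mm from the hinge line, 30 mm clear of the board's edge and open above and below. Fingers can close on it from above, across its length, and let it turn between them as the board swings.
- pawl_block: Bearing lug of the tumbling pawl with its round weight; origin on its pivot. The release cam throws the pawl clear somewhere between 0.84 and 1.26 rad: its setting differs and is not told. 0.02 rad later the cam's lug meets the buffer. Then the board can be lowered freely; in its last 0.08 rad the pawl is tipped back. A pawl that holds must not be loaded with 80 N (15 N pushed down at the bar).
- buffer: Spring plunger with black rubber head, 17 mm across, upright at the front of the stand beyond the -y cheek. Origin at the middle of the head's top, which gives up to 7 mm at 40 N/mm. When the cam's lug meets it, the bar feels a stiff spring (2 to 4 N/mm) on top of the weight: 6 to 9 N is plenty, and the pawl is clear within half a second; 50 N on the buffer (17 N at the bar) is too much.
- glue_bottle: Bystander: white glue bottle, 42 mm across, 140 mm tall, upright on the bench to the left of the stand. Origin at the middle of its foot.
- profile_offcut: Bystander: aluminium profile offcut, 20 x 160 x 20 mm, on the bench right of the stand. Origin at the middle of its underside, long side along its y.
- carton_tray_b: Bystander: small open carton of parts, 68 x 101 x 70 mm, on the bench behind the stand. Origin at the middle of its underside.

How it is judged:
By the outcome, as a careful person would: the job done as asked, in the order asked, and still so for the second after the job is handed in, with the robot touching nothing.
It also fails if it takes over 72 s, if anything falls off the work surface, if the arm or the gripper's body presses on something with over 40 N, if the wrist force passes 120 N, or if a joint passes its speed limit or range.

## Working session

There is one attempt and no reset: what is moved stays moved. The work goes in short steps, Python scripts to look and compute and a tool call to move; the robot and the scene stay as the last step left them, time stands still between calls to the robot, and variables do not carry over. Pictures are saved under pics/ and viewed, at most 10 in all, crops included, and the job is handed in when it is done.

Besides the shell and the picture viewer there is one more tool, called after "Call:" in YAML: its name, and indented under it one key for each argument. jog_arm: Moves the arm, as the interface text tells. Its arguments: {"type":"object","properties":{"motion":{"type":"array"},"grip":{"type":"number"}},"required":["motion"]}

```bash
mkdir -p pics; cat > h.py <<'E'
import numpy as np,cv2
from cell import state, read_camera, job_done, cut_out
def K(c):
    h,w=c['img'].shape[:2]; f=h/2/np.tan(np.radians(c['vertical_fov'])/2)
    return np.array([[f,0,c['cx']],[0,f,c['cy']],[0,0,1.]]),np.array([c['k1'],0,0,0,0.])
def ray(c,px):
    k,d=K(c); p=cv2.undistortPoints(np.array([[px]],float),k,d)[0,0]
    E=np.array(c['extrinsics']); v=E[:3,:3]@np.array([p[0],-p[1],-1.]); return E[:3,3],v/np.linalg.norm(v)
def atz(c,px,z):
    o,v=ray(c,px); return o+v*(z-o[2])/v[2]
def tri(rs):
    A=0;b=0
    for o,v in rs:
        P=np.eye(3)-np.outer(v,v); A=A+P; b=b+P@o
    return np.linalg.solve(A,b)
def proj(c,P):
    k,d=K(c); E=np.array(c['extrinsics']); q=(np.asarray(P,float).reshape(-1,3)-E[:3,3])@E[:3,:3]
    q=q*[1,-1,-1]; return cv2.projectPoints(q,np.zeros(3),np.zeros(3),k,d)[0][:,0]
E
python3 - <<'E'
from h import *
for n in ("scene","side"):
    c=read_camera(n); cv2.imwrite(f'pics/{n}0.png',c['img'])
    print(n,np.round(c['extrinsics'],2).tolist(),c['vertical_fov'])
    for o in ("stand","bar_mid","pawl_block","buffer","glue_bottle","profile_offcut","carton_tray_b"):
        r=cut_out(o,c)
        print(o,[(round(x['p'],2),np.round(x['box']).tolist()) for x in r[:2]])
s=state();print(s['t'],s['ft_force'],s['tcp_rot'])
E
```

```text
scene [[0.66, 0.36, -0.66, -314.22], [-0.76, 0.34, -0.56, -922.23], [0.02, 0.87, 0.5, 723.52], [0.0, 0.0, 0.0, 1.0]] 45.93735316200915
stand [(0.88, [228.0, 144.0, 384.0, 312.0])]
bar_mid [(0.82, [242.0, 146.0, 369.0, 269.0])]
pawl_block [(0.55, [327.0, 265.0, 336.0, 286.0])]
buffer [(0.43, [323.0, 270.0, 329.0, 283.0])]
glue_bottle [(0.62, [242.0, 143.0, 366.0, 267.0])]
profile_offcut [(0.64, [379.0, 256.0, 447.0, 289.0])]
carton_tray_b [(0.56, [352.0, 184.0, 390.0, 224.0])]
side [[0.73, -0.57, 0.37, 889.46], [0.68, 0.61, -0.41, -570.13], [0.0, 0.55, 0.83, 860.69], [0.0, 0.0, 0.0, 1.0]] 50.799669836718905
stand [(0.94, [160.0, 126.0, 355.0, 296.0])]
bar_mid [(0.67, [158.0, 130.0, 354.0, 235.0]), (0.32, [176.0, 210.0, 208.0, 236.0])]
pawl_block [(0.73, [176.0, 213.0, 208.0, 234.0])]
buffer [(0.57, [168.0, 202.0, 177.0, 213.0])]
glue_bottle [(0.94, [369.0, 158.0, 389.0, 199.0]), (0.29, [165.0, 202.0, 174.0, 215.0])]
profile_offcut [(0.8, [182.0, 288.0, 238.0, 365.0])]
carton_tray_b [(0.92, [322.0, 252.0, 381.0, 316.0])]
0.8 [-0.62167278 -0.54781314 -0.12566939] [3.14147998e+00 2.17844933e-05 1.57084057e+00]
```

```bash
python3 - <<'E'
import cv2
a=cv2.imread('pics/scene0.png')[120:330,190:470];cv2.imwrite('pics/a.png',cv2.resize(a,None,fx=2.8,fy=2.8,interpolation=3))
a=cv2.imread('pics/side0.png')[100:380,130:430];cv2.imwrite('pics/b.png',cv2.resize(a,None,fx=2.1,fy=2.1,interpolation=3))
E
```

```text
(no output)
```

View pics/a.png

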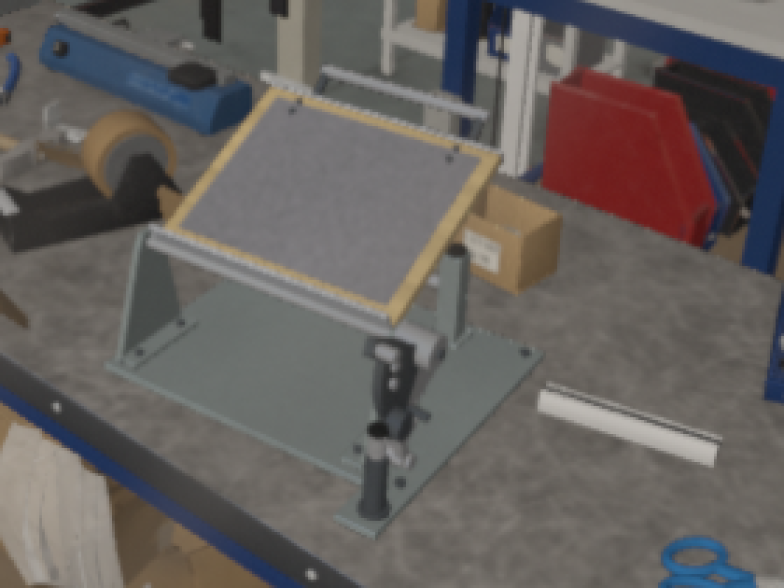

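View pics/b.png

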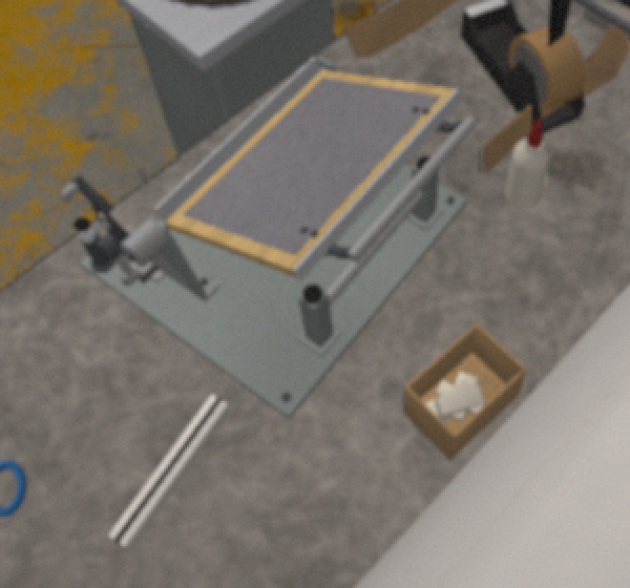

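The scene picture shows the propped board. Its bar runs from about (305,144) to (364,160) px, and the base plate corners are clear. In the side picture the bar runs from about (354,158) to (287,241) px.

```bash
cat >> h.py <<'E'
E
python3 - <<'E'
from h import *
S=read_camera("scene");D=read_camera("side")
s=lambda x,y:ray(S,(190+x/2.8,120+y/2.8)); d=lambda x,y:ray(D,(130+x/2.1,100+y/2.1))
for n,a,b in [("barL",(322,68),(470,122)),("barR",(486,112),(330,297)),("hingeL",(150,232),(318,62)),("postR",(457,248),(312,292))]:
    print(n,tri([s(*a),d(*b)]).round())
Sz=lambda x,y:atz(S,(190+x/2.8,120+y/2.8),10).round(); Dz=lambda x,y:atz(D,(130+x/2.1,100+y/2.1),10).round()
print("plate S nearL,farR,nearR",Sz(107,365),Sz(543,352),Sz(373,530)); print("D farR farL nearR",Dz(288,410),Dz(463,200),Dz(83,262))
print("tcp proj",proj(S,[625,0,240]),proj(D,[625,0,240]))
E
```

```text
barL [ 585. -142.  219.]
barR [ 610. -340.  216.]
hingeL [ 363. -134.  126.]
postR [ 558. -333.  106.]
plate S nearL,farR,nearR [ 303. -133.   10.] [ 594. -416.   10.] [ 300. -451.   10.]
D farR farL nearR [ 595. -411.   10.] [556. -99.  10.] [ 304. -451.   10.]
tcp proj [[278.0117589  120.81982995]] [[415.62296375 121.48755809]]
```

Call:
jog_arm:
  motion:
    - [[-48,-5,-8],-0.03]
    - [[-96,-11,-16],-0.06]
    - [[-144,-16,-24],-0.09]
    - [[-192,-22,-32],-0.125]
    - [[-239,-27,-36],-0.125]
  grip: 0

```text
t: 1.4
eef_pos: [597.6, -240.9, 276.6]
tcp_rot: [3.141, 0.001, 1.697]
ft_force: [0.6, -0.9, 0.5]
opening: 1.0
grip_force: 0.0
```

```bash
python3 - <<'E'
from h import *
c=read_camera("wrist");cv2.imwrite('pics/w1.png',c['img'])
print(np.round(c['extrinsics'],2).tolist(),c['vertical_fov'])
P=np.array([597.5,-241,217.5]);u=np.array([-.125,.992,0])
print(proj(c,[P,P+80*u,P-80*u]).round())
s=state();print(s['t'],s['eef_pos'],s['tcp_rot'],s['ft_force'])
E
```

```text
[[0.99, -0.12, -0.03, 587.63], [0.13, 0.96, 0.26, -170.15], [0.0, -0.26, 0.97, 422.88], [0.0, 0.0, 0.0, 1.0]] 68.29936662404086
[[321. 217.]
 [321. 104.]
 [321. 311.]]
1.45 [ 596.85202749 -247.28395477  276.6225135 ] [3.14068735e+00 3.04682663e-03 1.69268615e+00] [-3.228203   -3.44281154 -0.23198137]
```

View pics/w1.png

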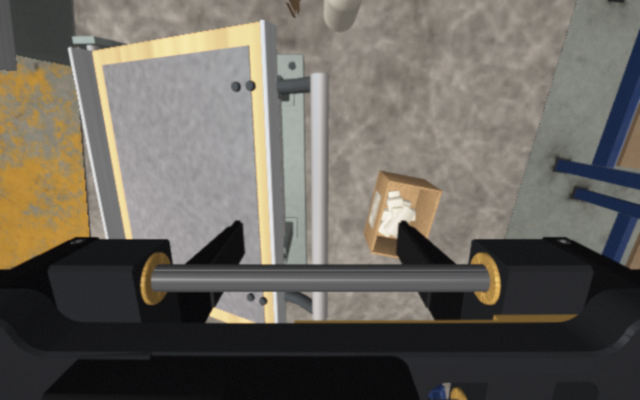

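Wrist view: the bar runs vertically at column ~319, against a predicted 321, between brackets at rows 85 and 298. The estimate is about 1 mm off, so I pre-close to a narrow gap, because the board edge is 30 mm from the bar, and then descend.

Call:
jog_arm:
  motion:
    - [[3,-1,0],0]
    - [[6,-1,4],0]
    - [[6,-1,12],0]
    - [[6,-1,18],0]
    - [[6,-1,18],0]
  grip: 0.73

```text
t: 1.95
eef_pos: [596.2, -232.0, 256.3]
tcp_rot: [-3.14, -0.001, 1.697]
ft_force: [-0.5, 0.6, -0.3]
opening: 0.638
grip_force: 0.0
```

```bash
python3 - <<'E'
from h import *
s=state();print(s['t'],s['eef_pos'],s['tcp_rot'],s['ft_force'],s['opening'])
c=read_camera("wrist");cv2.imwrite('pics/w2.png',c['img'][60:360,120:520])
E
```

```text
1.95 [ 596.17755265 -232.02822892  256.33212873] [-3.13998476e+00 -1.14475677e-03  1.69714592e+00] [-0.49958729  0.5914911  -0.3173138 ] 0.6375155048477773
```

View pics/w2.png

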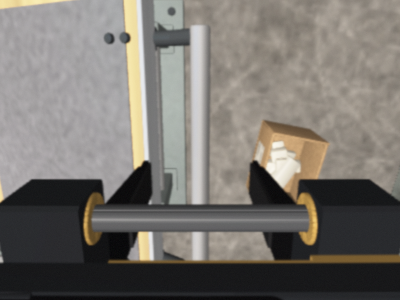

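The bar (col 199) is centred between the fingers (151 and 250). I wait for them to narrow, then descend.

Call:
jog_arm:
  motion:
    - [[0,0,0],0]
    - [[0,0,0],0]
    - [[0,0,0],0]
    - [[0,0,0],0]
    - [[0,0,4],0]

```text
t: 2.5
eef_pos: [596.4, -233.3, 254.1]
tcp_rot: [3.141, 0.001, 1.696]
ft_force: [-0.2, -0.0, -0.1]
opening: 0.274
grip_force: 0.0
```

Call:
jog_arm:
  motion:
    - [[0,0,7],0]
    - [[0,0,14],0]
    - [[0,0,21],0]
    - [[0,0,27],0]
    - [[0,0,27],0]

```text
t: 3.0
eef_pos: [596.0, -233.0, 225.5]
tcp_rot: [-3.14, -0.001, 1.696]
ft_force: [-0.1, 0.5, -0.9]
opening: 0.27
grip_force: 0.0
```

Call:
jog_arm:
  motion:
    - [[0,0,0],0]
    - [[0,0,0],0]
    - [[0,0,0],0]
    - [[0,0,0],0]
    - [[0,0,0],0]
  grip: 1

```text
t: 3.5
eef_pos: [596.2, -233.2, 226.8]
tcp_rot: [3.141, 0.0, 1.696]
ft_force: [-0.3, -1.0, -1.3]
opening: 0.118
grip_force: 30.0
```

```bash
python3 - <<'E'
from h import *
s=state();print(s['t'],s['eef_pos'],s['ft_force'],s['opening'],s['grip_force'])
for t in [.45,.49,.53,.57,.61,.65,.69,.73,.77,.81]: print(t,round(240*(np.cos(t)-np.cos(.45)),1),round(-240*(np.sin(t)-np.sin(.45)),1))
E
```

```text
3.5 [ 596.24317775 -233.18468926  226.80466009] [-0.28483469 -0.96027367 -1.33557193] 0.11801247760301685 30.00043362379074
0.45 0.0 -0.0
0.49 -4.3 -8.6
0.53 -9.0 -16.9
0.57 -14.1 -25.1
0.61 -19.4 -33.1
0.65 -25.0 -40.9
0.69 -31.0 -48.4
0.73 -37.3 -55.7
0.77 -43.8 -62.7
0.81 -50.6 -69.4
```

Call:
jog_arm:
  motion:
    - [[0,-1,-3],0]
    - [[0,-4.3,-8.6],0]
    - [[0,-9,-16.9],0]
    - [[0,-14.1,-25.1],0]
    - [[0,-19.4,-33.1],0]

```text
t: 4.0
eef_pos: [576.7, -235.7, 260.9]
tcp_rot: [3.141, 0.0, 1.696]
ft_force: [2.9, -2.1, -2.9]
opening: 0.117
grip_force: 30.0
```

Call:
jog_arm:
  motion:
    - [[0,-5.6,-7.8],0]
    - [[0,-11.6,-15.3],0]
    - [[0,-17.9,-22.6],0]
    - [[0,-24.4,-29.6],0]
    - [[0,-26,-31],0]

```text
t: 4.5
eef_pos: [551.2, -239.0, 292.5]
tcp_rot: [3.139, 0.001, 1.696]
ft_force: [6.8, 0.2, 2.1]
opening: 0.115
grip_force: 30.0
```

```bash
python3 - <<'E'
from h import *
c=read_camera("side");d=read_camera("scene")
s=state();print(s['t'],s['eef_pos'],s['ft_force'],s['opening'],s['grip_force'])
a=c['img'][150:280,120:320];b=d['img'][190:330,250:400]
cv2.imwrite('pics/l.png',np.vstack([cv2.resize(a,(440,286),interpolation=3),cv2.resize(b,(440,310),interpolation=3)]))
E
```

```text
4.6 [ 551.6037329  -238.91036321  292.0604488 ] [ 7.24836299 -0.26832751  2.38239608] 0.11611920095934843 29.996264576911926
```

View pics/l.png

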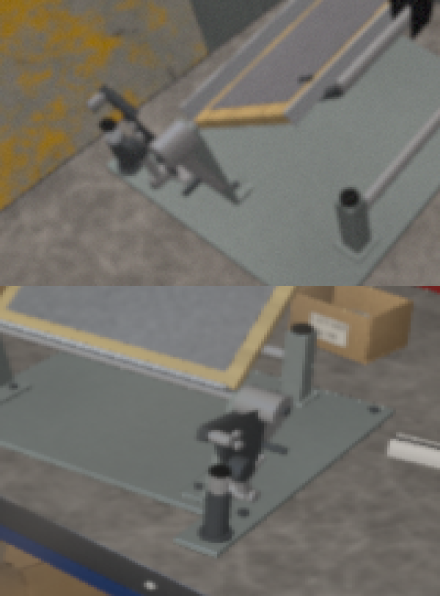

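The lug tip now stands a little above the buffer head: side (97,98) against (107,124), scene (225,437) against (218,470) in the crop. I triangulate it to estimate the remaining angle.

```bash
python3 - <<'E'
from h import *
S=read_camera("scene");D=read_camera("side")
def T(a,b): return tri([ray(S,a),ray(D,b)])
y=.1255;H=np.array([382,-268,115.]);
def st(P): q=P-H; return np.array([q[0]*np.cos(y)+q[1]*np.sin(y),-q[0]*np.sin(y)+q[1]*np.cos(y),P[2]-115]).round(1)
sc=lambda x,yy:(250+x/2.933,190+(yy-286)/2.214); 
sd=lambda x,yy:(120+x/2.2,150+yy/2.2)
print("lug now",st(T(sc(225,437),sd(97,100))))
print("buf",st(T(sc(218,472),sd(107,125))))
print("lug .45",st(T((190+385/2.8,120+348/2.8),(130+72/2.1,100+187/2.1))))
p=state()['eef_pos'];print(st(np.array(p)))
E
```

```text
lug now [ -81.3 -158.2   14.9]
buf [ -83.7 -158.3  -27.3]
lug .45 [ -72.2 -154.1   43. ]
[172.2   7.7 176.9]
```

```bash
cat > arc.py <<'E'
import sys,numpy as np
t0,dr=map(float,sys.argv[1:3])
for t in map(float,sys.argv[3:]): print(t,round((240+dr)*np.cos(t)-240*np.cos(t0),1),round(-(240+dr)*np.sin(t)+240*np.sin(t0),1))
E
python3 arc.py .775 1.5 .8 .84 .88 .92 .96 ; python3 arc.py .96 0 .97 .98 .99 1.0 1.01 1.02 1.03 1.04 1.05 1.06
```

```text
0.8 -3.2 -5.3
0.84 -10.3 -11.9
0.88 -17.6 -18.2
0.92 -25.2 -24.2
0.96 -33.0 -29.9
0.97 -2.0 -1.4
0.98 -4.0 -2.7
0.99 -6.0 -4.0
1.0 -8.0 -5.3
1.01 -10.0 -6.6
1.02 -12.0 -7.9
1.03 -14.1 -9.1
1.04 -16.2 -10.4
1.05 -18.2 -11.6
1.06 -20.3 -12.8
```

Call:
jog_arm:
  motion:
    - [[0,-3.2,-5.3],0]
    - [[0,-10.3,-11.9],0]
    - [[0,-17.6,-18.2],0]
    - [[0,-25.2,-24.2],0]
    - [[0,-33,-29.9],0]

```text
t: 5.2
eef_pos: [518.3, -243.1, 321.6]
tcp_rot: [3.14, 0.001, 1.696]
ft_force: [5.5, -1.6, -0.0]
opening: 0.118
grip_force: 30.0
```

Call:
jog_arm:
  motion:
    - [[0,-4,-2.7],0]
    - [[0,-8,-5.3],0]
    - [[0,-10,-6.6],0]
    - [[0,-10,-6.6],0]

```text
t: 5.6
eef_pos: [508.6, -244.4, 328.2]
tcp_rot: [3.14, 0.001, 1.695]
ft_force: [5.5, -1.7, 3.7]
opening: 0.119
grip_force: 30.0
```

```bash
python3 - <<'E'
from h import *
c=read_camera("side");d=read_camera("scene")
s=state();print(s['t'],s['eef_pos'],s['ft_force'],s['opening'],s['grip_force'])
a=c['img'][175:255,140:220];b=d['img'][230:310,280:360]
cv2.imwrite('pics/l2.png',np.hstack([cv2.resize(a,(400,400),interpolation=3),cv2.resize(b,(400,400),interpolation=3)]))
E
```

```text
5.7 [ 508.8160238 -244.341113   328.1424097] [ 4.86593624 -0.78796267  4.09658303] 0.11881589967500161 29.99554842710495
```

View pics/l2.png

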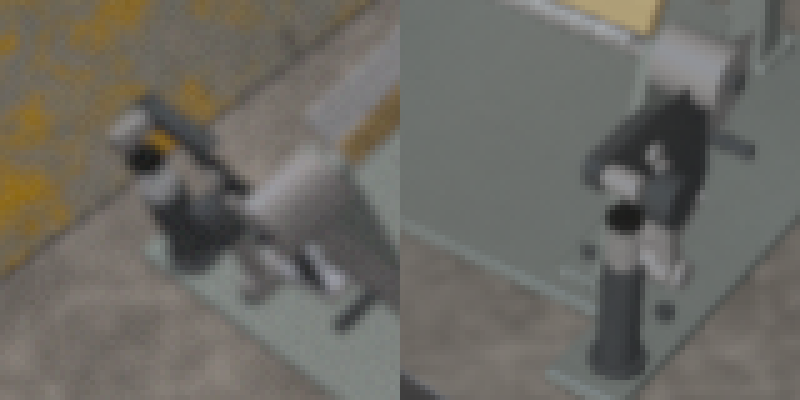

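The lug roller, at side (130,130) and scene (620,182) in the crop, is now just above the buffer head at (147,155) and (625,217).

```bash
python3 - <<'E'
from h import *
S=read_camera("scene");D=read_camera("side")
y=.1255;H=np.array([382,-268,115.]);
def st(P): q=P-H; return np.array([q[0]*np.cos(y)+q[1]*np.sin(y),-q[0]*np.sin(y)+q[1]*np.cos(y),P[2]-115]).round(1)
T=lambda a,b: st(tri([ray(S,a),ray(D,b)]))
print(T((324,266.4),(166,201.2)),T((325,273),(169.4,206.5)))
E
python3 arc.py 1.015 0.7 1.02 1.03 1.04 1.05 1.06 1.065 1.07 1.08 1.085
```

```text
[ -84.5 -157.1   -6.9] [ -81.5 -157.9  -25.7]
1.02 -0.7 -1.2
1.03 -2.7 -2.5
1.04 -4.8 -3.7
1.05 -6.9 -4.9
1.06 -9.0 -6.1
1.065 -10.0 -6.7
1.07 -11.1 -7.3
1.08 -13.2 -8.4
1.085 -14.2 -9.0
```

Call:
jog_arm:
  motion:
    - [[0,-2.7,-2.5],0]
    - [[0,-4.8,-3.7],0]
    - [[0,-6.9,-4.9],0]
    - [[0,-9,-6.1],0]
    - [[0,-9,-6.1],0]

```text
t: 6.3
eef_pos: [499.6, -245.5, 334.0]
tcp_rot: [3.14, 0.001, 1.696]
ft_force: [4.7, -2.3, 3.0]
opening: 0.116
grip_force: 30.0
```

```bash
cat > f.py <<'E'
from h import *
y=.1255;P0=np.array([596.24,-233.18,226.8]);s=state();d=np.array(s['eef_pos'])-P0;f=s['ft_force']
a=d[0]*np.cos(y)+d[1]*np.sin(y);th=.45+2*np.arcsin(np.hypot(a,d[2])/480)
fx=f[0]*np.cos(y)+f[1]*np.sin(y);print(s['t'],'th',round(th,4),'rad',round(fx*np.cos(th)+f[2]*np.sin(th),2),'tan',round(-fx*np.sin(th)+f[2]*np.cos(th),2),'grip',s['opening'])
E
python3 f.py; python3 arc.py 1.06 0 1.065 1.07 1.075 1.08 1.09 1.1 1.11; python3 arc.py 1.10 0 1.105 1.11 1.115 1.12 1.13 1.14 1.15
```

```text
6.3 th 1.0631 rad 4.7 tan -2.38 grip 0.11597041422418795
1.065 -1.0 -0.6
1.07 -2.1 -1.2
1.075 -3.2 -1.7
1.08 -4.2 -2.3
1.09 -6.3 -3.4
1.1 -8.5 -4.5
1.11 -10.6 -5.6
1.105 -1.1 -0.5
1.11 -2.1 -1.1
1.115 -3.2 -1.6
1.12 -4.3 -2.1
1.13 -6.5 -3.2
1.14 -8.6 -4.2
1.15 -10.8 -5.2
```

Call:
jog_arm:
  motion:
    - [[0,-1,-0.6],0]
    - [[0,-2,-1.2],0]
    - [[0,-3.2,-1.7],0]
    - [[0,-3.2,-1.7],0]

```text
t: 6.7
eef_pos: [496.7, -245.9, 335.7]
tcp_rot: [3.14, 0.001, 1.696]
ft_force: [4.6, -1.9, 4.2]
opening: 0.113
grip_force: 30.0
```

Call:
jog_arm:
  motion:
    - [[0,-1,-0.5],0]
    - [[0,-2,-1],0]
    - [[0,-2.8,-1.5],0]
    - [[0,-2.8,-1.5],0]

```text
t: 7.1
eef_pos: [494.0, -246.2, 337.2]
tcp_rot: [3.14, 0.001, 1.696]
ft_force: [5.9, -2.1, 5.8]
opening: 0.12
grip_force: 30.0
```

```bash
python3 f.py
```

```text
7.1 th 1.0904 rad 7.74 tan -2.26 grip 0.12002607817242217
```

Call:
jog_arm:
  motion:
    - [[0,-0.7,-0.7],0]
    - [[0,-1.3,-1.4],0]
    - [[0,-2,-2],0]
    - [[0,-2,-2],0]

```text
t: 7.5
eef_pos: [491.5, -246.5, 338.6]
tcp_rot: [-3.141, 0.0, 1.696]
ft_force: [3.9, -3.6, 1.9]
opening: 0.12
grip_force: 30.0
```

```bash
python3 f.py
```

```text
7.5 th 1.1023 rad 3.27 tan -2.15 grip 0.12001860539574728
```

Call:
jog_arm:
  motion:
    - [[0,-1,-0.5],0]
    - [[0,-2,-1],0]
    - [[0,-2.7,-1.4],0]
    - [[0,-2.7,-1.4],0]

```text
t: 7.9
eef_pos: [488.9, -246.8, 340.0]
tcp_rot: [3.141, 0.0, 1.696]
ft_force: [3.2, -3.7, 1.6]
opening: 0.12
grip_force: 30.0
```

```bash
python3 f.py
```

```text
7.9 th 1.1145 rad 2.62 tan -1.72 grip 0.12013105590646304
```

Call:
jog_arm:
  motion:
    - [[0,-1,-0.5],0]
    - [[0,-2,-1],0]
    - [[0,-2.7,-1.3],0]
    - [[0,-2.7,-1.3],0]

```text
t: 8.3
eef_pos: [486.3, -247.1, 341.4]
tcp_rot: [3.141, 0.001, 1.696]
ft_force: [4.2, -3.7, 1.9]
opening: 0.12
grip_force: 30.0
```

```bash
python3 f.py
```

```text
8.3 th 1.127 rad 3.28 tan -2.54 grip 0.12019307803661271
```

Call:
jog_arm:
  motion:
    - [[0,-1,-0.5],0]
    - [[0,-2,-0.9],0]
    - [[0,-2.7,-1.2],0]
    - [[0,-2.7,-1.2],0]

```text
t: 8.7
eef_pos: [483.7, -247.5, 342.7]
tcp_rot: [3.141, 0.001, 1.696]
ft_force: [3.3, -3.6, 3.3]
opening: 0.116
grip_force: 30.0
```

```bash
python3 f.py
```

```text
8.7 th 1.1393 rad 4.15 tan -1.22 grip 0.11594927567636143
```

Call:
jog_arm:
  motion:
    - [[0,-1,-0.5],0]
    - [[0,-2,-0.9],0]
    - [[0,-2.6,-1.2],0]
    - [[0,-2.6,-1.2],0]

```text
t: 9.1
eef_pos: [481.5, -247.8, 343.9]
tcp_rot: [3.14, 0.001, 1.696]
ft_force: [6.6, -3.4, 1.9]
opening: 0.117
grip_force: 30.0
```

```bash
python3 f.py
```

```text
9.1 th 1.15 rad 4.3 tan -4.83 grip 0.11727753423480593
```

The tangential force rose by about 3 N, so buffer contact has begun. I ease on in small steps.

Call:
jog_arm:
  motion:
    - [[0,-0.5,-0.2],0]
    - [[0,-0.9,-0.4],0]
    - [[0,-0.9,-0.4],0]

```text
t: 9.4
eef_pos: [480.8, -247.9, 344.2]
tcp_rot: [3.14, 0.001, 1.696]
ft_force: [7.9, -3.7, 1.1]
opening: 0.118
grip_force: 30.0
```

```bash
python3 f.py
```

```text
9.4 th 1.1532 rad 4.05 tan -6.31 grip 0.11833598567201278
```

Call:
jog_arm:
  motion:
    - [[0,-0.6,-0.3],0]
    - [[0,-1.1,-0.5],0]
    - [[0,-1.1,-0.5],0]
    - [[0,-1.1,-0.5],0]
    - [[0,-1.1,-0.5],0]

```text
t: 9.9
eef_pos: [479.9, -248.0, 344.7]
tcp_rot: [3.139, 0.001, 1.696]
ft_force: [10.1, -2.8, 0.1]
opening: 0.117
grip_force: 30.0
```

```bash
python3 f.py
```

```text
9.9 th 1.1575 rad 3.93 tan -8.82 grip 0.11738382197868517
```

Call:
jog_arm:
  motion:
    - [[0,0,0],0]
    - [[0,0,0],0]
    - [[0,0,0],0]
    - [[0,0,0],0]

```text
t: 10.3
eef_pos: [479.9, -248.0, 344.7]
tcp_rot: [3.139, 0.001, 1.696]
ft_force: [9.6, -2.0, 0.8]
opening: 0.114
grip_force: 30.0
```

```bash
python3 - <<'E'
from h import *
c=read_camera("side");d=read_camera("scene")
a=c['img'][175:255,140:220];b=d['img'][230:310,280:360]
cv2.imwrite('pics/l3.png',np.hstack([cv2.resize(a,(400,400),interpolation=3),cv2.resize(b,(400,400),interpolation=3)]))
E
python3 f.py
python3 arc.py 1.157 0 1.145 1.125 1.105 1.085 1.065;python3 arc.py 1.065 0 1.04 1.01 .98 .95 .92;python3 arc.py .92 0 .89 .86 .83 .80 .77
```

```text
10.4 th 1.1575 rad 2.58 tan -8.45 grip 0.1159993252833685
1.145 2.6 1.2
1.125 7.0 3.2
1.105 11.3 5.3
1.085 15.6 7.5
1.065 19.8 9.8
1.04 5.2 3.0
1.01 11.4 6.7
0.98 17.4 10.6
0.95 23.3 14.7
0.92 29.1 19.0
0.89 5.7 4.4
0.86 11.2 9.1
0.83 16.6 13.8
0.8 21.8 18.8
0.77 26.9 23.9
```

View pics/l3.png

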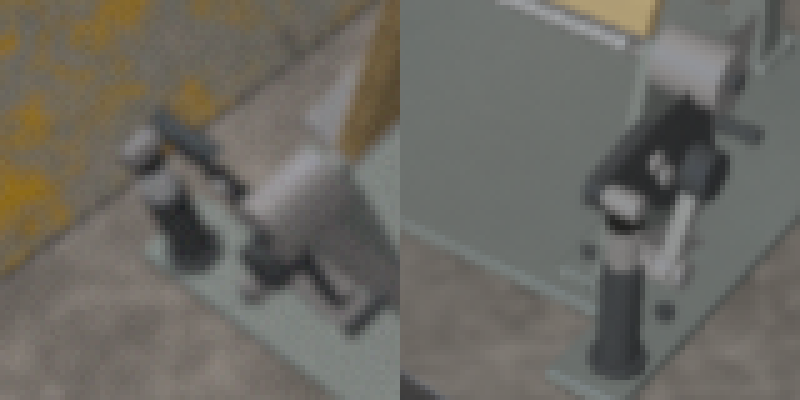

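The lug is on the buffer, and the pawl's weight has swung from crop (660,195) to (705,175) in the scene view. The pawl is clear, so I lower the board.

Call:
jog_arm:
  motion:
    - [[0,2.6,1.2],0]
    - [[0,7,3.2],0]
    - [[0,11.3,5.3],0]
    - [[0,15.6,7.5],0]
    - [[0,19.8,9.8],0]

```text
t: 10.9
eef_pos: [499.0, -245.6, 334.8]
tcp_rot: [-3.142, 0.001, 1.696]
ft_force: [2.6, -3.9, 2.7]
opening: 0.119
grip_force: 30.0
```

Call:
jog_arm:
  motion:
    - [[0,5.2,3],0]
    - [[0,11.4,6.7],0]
    - [[0,17.4,10.6],0]
    - [[0,23.3,14.7],0]
    - [[0,29.1,19],0]

```text
t: 11.4
eef_pos: [527.5, -241.9, 315.0]
tcp_rot: [-3.14, -0.0, 1.696]
ft_force: [-0.3, -5.2, -1.0]
opening: 0.114
grip_force: 30.0
```

Call:
jog_arm:
  motion:
    - [[0,5.7,4.4],0]
    - [[0,11.2,9.1],0]
    - [[0,16.6,13.8],0]
    - [[0,21.8,18.8],0]
    - [[0,26.9,23.9],0]

```text
t: 11.9
eef_pos: [554.3, -238.4, 291.0]
tcp_rot: [-3.14, -0.0, 1.696]
ft_force: [-0.3, -5.7, -2.7]
opening: 0.119
grip_force: 30.0
```

```bash
python3 f.py;python3 arc.py .77 0 .75 .72 .69 .66 .64; python3 arc.py .64 0 .62 .6 .59 .58 .57
```

```text
11.9 th 0.7718 rad -2.58 tan -1.22 grip 0.11870091225999164
0.75 3.3 3.5
0.72 8.1 8.8
0.69 12.8 14.3
0.66 17.3 19.9
0.64 20.2 23.7
0.62 2.8 3.9
0.6 5.6 7.8
0.59 6.9 9.8
0.58 8.2 11.8
0.57 9.6 13.8
```

Call:
jog_arm:
  motion:
    - [[0,3,3],0]
    - [[0,7.5,8.5],0]
    - [[0,12,14],0]
    - [[0,16.3,19.6],0]
    - [[0,19.2,23.4],0]

```text
t: 12.4
eef_pos: [573.7, -235.9, 267.8]
tcp_rot: [-3.141, -0.0, 1.696]
ft_force: [0.2, -4.4, -0.5]
opening: 0.117
grip_force: 30.0
```

Call:
jog_arm:
  motion:
    - [[0,2.8,3.9],0]
    - [[0,5.6,7.8],0]
    - [[0,6.9,9.8],0]
    - [[0,8.2,11.8],0]
    - [[0,8.2,11.8],0]

```text
t: 12.9
eef_pos: [581.6, -234.9, 256.4]
tcp_rot: [3.141, -0.0, 1.696]
ft_force: [2.0, -2.8, -1.8]
opening: 0.118
grip_force: 30.0
```

```bash
python3 f.py;python3 arc.py .58 0 .56 .53 .5 .47 .45;python3 arc.py .45 0 .435 .425 .415 .39 .36; python3 arc.py .36 0 .33 .31 .295 .28 .26; python3 arc.py .26 0 .24 .215 .19 .165 .145
```

```text
12.9 th 0.588 rad 0.36 tan -2.36 grip 0.11787593709620194
0.56 2.6 4.0
0.53 6.3 10.2
0.5 9.9 16.5
0.47 13.2 22.8
0.45 15.4 27.1
0.435 1.5 3.3
0.425 2.5 5.4
0.415 3.5 7.6
0.39 5.9 13.1
0.36 8.5 19.8
0.33 2.4 6.8
0.31 3.9 11.3
0.295 5.0 14.8
0.28 6.0 18.2
0.26 7.3 22.8
0.24 1.2 4.7
0.215 2.5 10.5
0.19 3.7 16.4
0.165 4.8 22.3
0.145 5.5 27.0
```

Call:
jog_arm:
  motion:
    - [[0,1.4,2],0]
    - [[0,2.6,4],0]
    - [[0,2.6,4],0]

```text
t: 13.2
eef_pos: [584.2, -234.6, 252.4]
tcp_rot: [3.141, -0.0, 1.696]
ft_force: [2.1, -1.0, -1.0]
opening: 0.116
grip_force: 30.0
```

```bash
python3 f.py;python3 arc.py .565 0 .53 .5 .47 .45 .44
```

```text
13.2 th 0.5682 rad 1.09 tan -1.86 grip 0.11553175843748327
0.53 4.4 7.2
0.5 7.9 13.4
0.47 11.3 19.8
0.45 13.4 24.1
0.44 14.4 26.3
```

Call:
jog_arm:
  motion:
    - [[0,4.4,7.2],0]
    - [[0,7.9,13.4],0]
    - [[0,11.3,19.8],0]
    - [[0,13.4,24.1],0]
    - [[0,14.4,26.3],0]

```text
t: 13.7
eef_pos: [598.7, -232.8, 225.7]
tcp_rot: [-3.141, -0.0, 1.696]
ft_force: [1.5, -1.1, -0.5]
opening: 0.118
grip_force: 30.0
```

Call:
jog_arm:
  motion:
    - [[0,1,2.2],0]
    - [[0,2,4.3],0]
    - [[0,4.5,9.8],0]
    - [[0,7.2,16.5],0]
    - [[0,8.2,19.5],0]

```text
t: 14.2
eef_pos: [606.7, -231.8, 206.0]
tcp_rot: [-3.141, -0.0, 1.696]
ft_force: [0.6, -0.8, -1.9]
opening: 0.115
grip_force: 30.0
```

```bash
python3 f.py
```

```text
14.2 th 0.5473 rad -0.56 tan -1.88 grip 0.11540645987572914
```

```bash
sed -i "s/th=.45+2/th=.45+np.sign(d[2])*2/" f.py; python3 f.py; python3 arc.py .353 0 .33 .31 .295 .28 .26; python3 arc.py .26 0 .24 .215 .19 .165 .145;python3 arc.py .145 0 .13 .115 .1 .09 .08
```

```text
14.2 th 0.3527 rad -0.19 tan -1.96 grip 0.11540645987572914
0.33 1.8 5.2
0.31 3.4 9.8
0.295 4.4 13.2
0.28 5.5 16.6
0.26 6.7 21.3
0.24 1.2 4.7
0.215 2.5 10.5
0.19 3.7 16.4
0.165 4.8 22.3
0.145 5.5 27.0
0.13 0.5 3.6
0.115 0.9 7.1
0.1 1.3 10.7
0.09 1.5 13.1
0.08 1.8 15.5
```

Call:
jog_arm:
  motion:
    - [[0,1.8,5.2],0]
    - [[0,3.4,9.8],0]
    - [[0,4.4,13.2],0]
    - [[0,5.5,16.6],0]
    - [[0,6.7,21.3],0]

```text
t: 14.7
eef_pos: [613.0, -231.0, 185.3]
tcp_rot: [-3.141, -0.0, 1.696]
ft_force: [-1.8, -2.7, -2.2]
opening: 0.12
grip_force: 30.0
```

Call:
jog_arm:
  motion:
    - [[0,1.2,4.7],0]
    - [[0,2.5,10.5],0]
    - [[0,3.7,16.4],0]
    - [[0,4.5,20.5],0]
    - [[0,5.2,24.5],0]

```text
t: 15.2
eef_pos: [617.9, -230.4, 160.4]
tcp_rot: [-3.14, -0.0, 1.696]
ft_force: [-5.4, -2.2, -2.5]
opening: 0.119
grip_force: 30.0
```

Call:
jog_arm:
  motion:
    - [[0,0.7,4],0]
    - [[0,1.1,7.5],0]
    - [[0,1.5,11],0]
    - [[0,1.8,14],0]
    - [[0,1.8,14],0]

```text
t: 15.7
eef_pos: [619.5, -230.2, 146.2]
tcp_rot: [-3.14, -0.001, 1.696]
ft_force: [-5.4, -1.6, -3.0]
opening: 0.114
grip_force: 30.0
```

```bash
python3 f.py
```

```text
15.7 th 0.0985 rad -5.85 tan -2.39 grip 0.11445406737419773
```

Call:
jog_arm:
  motion:
    - [[0,-0.5,3],0]
    - [[0,-0.7,6],0]
    - [[0,-0.7,9],0]
    - [[0,-0.6,12],0]
    - [[0,-0.6,14],0]

```text
t: 16.2
eef_pos: [620.0, -230.2, 132.9]
tcp_rot: [3.14, 0.0, 1.696]
ft_force: [2.8, 0.9, -1.7]
opening: 0.118
grip_force: 30.0
```

```bash
python3 f.py
```

```text
16.2 th 0.0434 rad 2.79 tan -1.8 grip 0.11768591099497862
```

Call:
jog_arm:
  motion:
    - [[0,0,2],0]
    - [[0,0.1,4],0]
    - [[0,0.2,6],0]
    - [[0,0.2,7],0]
    - [[0,0.2,7],0]

```text
t: 16.7
eef_pos: [620.1, -230.2, 128.0]
tcp_rot: [3.14, 0.001, 1.696]
ft_force: [-2.0, 3.2, 12.9]
opening: 0.116
grip_force: 30.0
```

```bash
python3 f.py
```

```text
16.7 th 0.023 rad -1.28 tan 12.9 grip 0.11583085491755933
```

Call:
jog_arm:
  motion:
    - [[0,0,-1],0]
    - [[0,0,-2],0]
    - [[0,0,-2],0]

```text
t: 17.0
eef_pos: [620.1, -230.2, 128.1]
tcp_rot: [3.141, 0.0, 1.696]
ft_force: [3.9, 1.6, 1.5]
opening: 0.115
grip_force: 30.0
```

```bash
python3 f.py; python3 - <<'E'
from h import *
c=read_camera("side");d=read_camera("scene")
a=c['img'][120:280,140:370];b=d['img'][230:310,280:360]
cv2.imwrite('pics/l4.png',np.hstack([cv2.resize(a,(460,320),interpolation=3),cv2.resize(b,(320,320),interpolation=3)]))
E
```

```text
17.0 th 0.0236 rad 4.06 tan 1.37 grip 0.11502141462585111
```

View pics/l4.png

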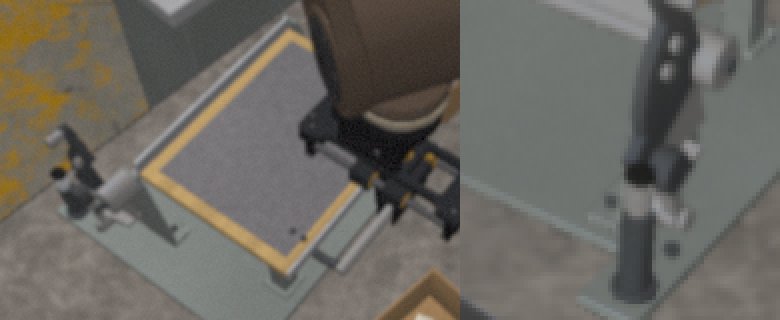

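The board is flat on its rests, since the force went stiff at z=128. The pawl weight is back in its armed place at crop (675,165), so I raise to about 0.385 rad.

```bash
cat > f.py <<'E'
from h import *
y=.1255;P0=np.array([620.1,-230.2,128.0]);s=state();d=np.array(s['eef_pos'])-P0;f=s['ft_force']
a=d[0]*np.cos(y)+d[1]*np.sin(y);th=2*np.arcsin(np.hypot(a,d[2])/480)
fx=f[0]*np.cos(y)+f[1]*np.sin(y);print(s['t'],'th',round(th,4),round(np.arcsin(d[2]/240),4),'rad',round(fx*np.cos(th)+f[2]*np.sin(th),2),'tan',round(-fx*np.sin(th)+f[2]*np.cos(th),2),'grip',s['opening'])
E
python3 arc.py 0 0 .01 .03 .06 .09 .12; python3 arc.py .12 0 .15 .18 .21 .24 .27; python3 arc.py .27 0 .30 .33 .355 .37 .37
```

```text
0.01 -0.0 -2.4
0.03 -0.1 -7.2
0.06 -0.4 -14.4
0.09 -1.0 -21.6
0.12 -1.7 -28.7
0.15 -1.0 -7.1
0.18 -2.2 -14.2
0.21 -3.5 -21.3
0.24 -5.2 -28.3
0.27 -7.0 -35.3
0.3 -2.0 -6.9
0.33 -4.3 -13.8
0.355 -6.3 -19.4
0.37 -7.5 -22.8
0.37 -7.5 -22.8
```

Call:
jog_arm:
  motion:
    - [[0,0,-2.4],0]
    - [[0,-0.1,-7.2],0]
    - [[0,-0.4,-14.4],0]
    - [[0,-1,-21.6],0]
    - [[0,-1.7,-28.7],0]

```text
t: 17.6
eef_pos: [618.4, -230.3, 156.6]
tcp_rot: [3.141, -0.0, 1.696]
ft_force: [6.3, 0.9, -4.1]
opening: 0.12
grip_force: 30.0
```

Call:
jog_arm:
  motion:
    - [[0,-1,-7.1],0]
    - [[0,-2.2,-14.2],0]
    - [[0,-3.5,-21.3],0]
    - [[0,-5.2,-28.3],0]
    - [[0,-7,-35.3],0]

```text
t: 18.1
eef_pos: [611.8, -231.2, 192.1]
tcp_rot: [3.14, 0.0, 1.696]
ft_force: [6.8, 1.5, -2.6]
opening: 0.117
grip_force: 30.0
```

Call:
jog_arm:
  motion:
    - [[0,-2,-6.9],0]
    - [[0,-4.3,-13.8],0]
    - [[0,-6.3,-19.4],0]
    - [[0,-7.5,-22.8],0]
    - [[0,-7.5,-22.8],0]

```text
t: 18.6
eef_pos: [604.4, -232.2, 215.5]
tcp_rot: [3.139, 0.001, 1.696]
ft_force: [7.7, 1.5, -0.0]
opening: 0.12
grip_force: 30.0
```

```bash
python3 f.py; python3 arc.py .37 0 .38 .385 .39
```

```text
18.6 th 0.3725 0.373 rad 7.25 tan -2.86 grip 0.11950613405865758
0.38 -0.9 -2.2
0.385 -1.3 -3.3
0.39 -1.8 -4.5
```

Call:
jog_arm:
  motion:
    - [[0,-0.2,-2],0]
    - [[0,-0.4,-3.8],0]
    - [[0,-0.4,-3.8],0]
    - [[0,-0.4,-3.8],0]

```text
t: 19.0
eef_pos: [603.3, -232.3, 218.5]
tcp_rot: [3.141, -0.0, 1.696]
ft_force: [3.8, 1.2, -2.4]
opening: 0.12
grip_force: 30.0
```

```bash
python3 f.py; python3 arc.py .385 0 .37 .36 .35 .34 .33 .325
```

```text
19.0 th 0.3861 0.3867 rad 2.74 tan -3.71 grip 0.12010835657693995
0.37 1.3 3.3
0.36 2.2 5.6
0.35 3.0 7.8
0.34 3.8 10.1
0.33 4.6 12.4
0.325 5.0 13.5
```

Call:
jog_arm:
  motion:
    - [[0,1.3,3.3],0]
    - [[0,2.2,5.6],0]
    - [[0,3,7.8],0]
    - [[0,3.8,10.1],0]
    - [[0,4.6,12.4],0]

```text
t: 19.5
eef_pos: [607.8, -231.7, 206.1]
tcp_rot: [-3.142, 0.0, 1.696]
ft_force: [4.8, 0.8, -0.2]
opening: 0.115
grip_force: 30.0
```

```bash
python3 f.py; python3 arc.py .33 0 .325 .32 .315 .31 .305 .30
```

```text
19.5 th 0.3308 0.3313 rad 4.51 tan -1.71 grip 0.11526404928033625
0.325 0.4 1.1
0.32 0.8 2.3
0.315 1.1 3.4
0.31 1.5 4.6
0.305 1.9 5.7
0.3 2.2 6.8
```

Call:
jog_arm:
  motion:
    - [[0,0.4,1.1],0]
    - [[0,0.8,2.3],0]
    - [[0,1,3],0]
    - [[0,1,3],0]

```text
t: 19.9
eef_pos: [608.7, -231.6, 203.2]
tcp_rot: [-3.142, 0.0, 1.696]
ft_force: [3.4, 0.2, -0.4]
opening: 0.118
grip_force: 30.0
```

```bash
python3 f.py
```

```text
19.9 th 0.3184 0.3188 rad 3.15 tan -1.43 grip 0.118109031286889
```

Call:
jog_arm:
  motion:
    - [[0,0.2,0.6],0]
    - [[0,0.4,1.2],0]
    - [[0,0.4,1.2],0]

```text
t: 20.2
eef_pos: [609.1, -231.6, 202.1]
tcp_rot: [-3.142, 0.0, 1.696]
ft_force: [2.5, 0.6, 0.7]
opening: 0.118
grip_force: 30.0
```

```bash
python3 f.py
```

```text
20.2 th 0.3135 0.3139 rad 2.67 tan -0.14 grip 0.11843082027961825
```

Call:
jog_arm:
  motion:
    - [[0,0.2,0.5],0]
    - [[0,0.4,1],0]
    - [[0,0.4,1],0]

```text
t: 20.5
eef_pos: [609.4, -231.5, 201.1]
tcp_rot: [-3.141, -0.0, 1.696]
ft_force: [2.3, 1.0, 2.5]
opening: 0.116
grip_force: 30.0
```

```bash
python3 f.py
```

```text
20.5 th 0.3089 0.3094 rad 3.01 tan 1.64 grip 0.1156477542463193
```

Call:
jog_arm:
  motion:
    - [[0,0.1,0.4],0]
    - [[0,0.2,0.7],0]
    - [[0,0.2,0.7],0]

```text
t: 20.8
eef_pos: [609.7, -231.5, 200.4]
tcp_rot: [-3.141, -0.0, 1.696]
ft_force: [-0.5, 0.9, 3.4]
opening: 0.117
grip_force: 30.0
```

```bash
python3 f.py
```

```text
20.8 th 0.306 0.3064 rad 0.68 tan 3.4 grip 0.11713113558961935
```

The pawl carries the board at about 0.31 rad. I open narrowly and withdraw upward.

Call:
jog_arm:
  motion:
    - [[0,0,0],0]
    - [[0,0,0],0]
    - [[0,0,0],0]
    - [[0,0,0],0]
    - [[0,0,0],0]
  grip: 0.73

```text
t: 21.3
eef_pos: [609.7, -231.5, 200.3]
tcp_rot: [-3.142, -0.0, 1.696]
ft_force: [-0.2, -0.6, -0.7]
opening: 0.268
grip_force: 0.0
```

Call:
jog_arm:
  motion:
    - [[0,0,-5],0]
    - [[0,0,-15],0]
    - [[0,0,-30],0]
    - [[0,0,-50],0]
    - [[0,0,-75],0]

```text
t: 21.8
eef_pos: [609.6, -231.4, 276.5]
tcp_rot: [-3.141, -0.0, 1.696]
ft_force: [0.9, -0.5, 0.5]
opening: 0.271
grip_force: 0.0
```

```bash
python3 - <<'E'
from h import *
c=read_camera("side");d=read_camera("scene");s=state();print(s['t'],s['eef_pos'],s['ft_force'],s['opening'])
a=c['img'][120:320,140:400];b=d['img'][130:330,220:450]
cv2.imwrite('pics/l5.png',np.hstack([cv2.resize(a,(416,320),interpolation=3),cv2.resize(b,(368,320),interpolation=3)]))
E
```

```text
21.9 [ 610.7098642  -231.85257922  279.69861717] [-0.16915724 -0.1594024   0.95695603] 0.26799993000875455
```

View pics/l5.png

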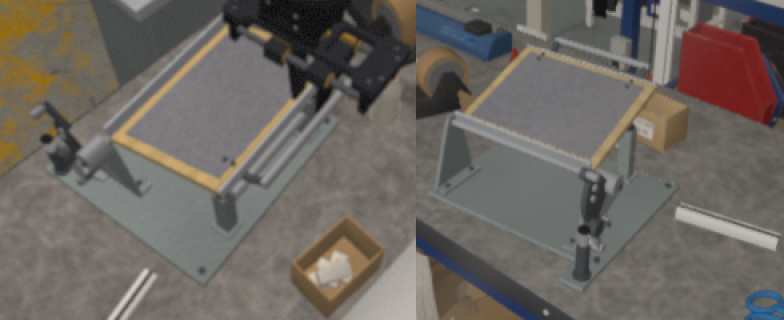

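The board rests propped with the gripper clear above it. The bar's right end is at scene crop (647,66), about px (364,171), and I check the angle from that.

```bash
python3 - <<'E'
from h import *
S=read_camera("scene")
y=.1255
for t in (.17,.31,.45):
    r=[]
    for w in (-108,92): # ends as measured at .45 (610,-340)/(585,-142)
        a=240*np.cos(t); r.append([382+a*np.cos(y)-w*np.sin(y)*1,-268+a*np.sin(y)+(w+8)*np.cos(y),115+240*np.sin(t)])
    print(t,proj(S,r).round().tolist())
E
```

```text
0.17 [[372.0, 183.0], [309.0, 163.0]]
0.31 [[372.0, 172.0], [307.0, 153.0]]
0.45 [[371.0, 163.0], [305.0, 144.0]]
```

```bash
python3 -c "
from cell import *
print(job_done())"
```

```text
the job is handed in; nothing more can be done
None
```

I lowered the board into the second notch from the bottom (about 0.31 rad by feel and camera), where it rests on its pawl. The gripper is clear above it, nothing around it looked disturbed in the last pictures, and the job was handed in at about 22 s.

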